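# Check a hand brake lever for its bite

## Task

Two hand levers on stands are out on the bench to be checked before they are fitted. Check the one with the long lever: without gripping anything, push the free end of that lever in towards its bar with the fingers from the front until you feel it come to its firm stop, short of the bar, and keep it pressed firmly there for about a second; do not force it on towards the bar. Then let it come back out fully, and leave the short lever and the other things on the bench alone.

Things in the scene. Friction and masses are not known exactly. Their poses are not given: they have to be found in the camera images.
- long_stand: The stand with the long lever: fixed heavy stand, same make as the other: grey foot plate 110x120x12 mm, a black-sleeved round bar 25 mm thick and 172 mm long lying level 85 mm up. Origin on the bench under the middle of the bar; y runs along the bar towards the lever's pivot end, z up, +x is the way the lever is pressed in (the lever is on the -x side, which roughly faces the robot). Top of all its parts is about 103 mm above the bench.
- long_pivot (a point): Pivot of the long lever (upright axis), 22 mm in front of the bar's axis, 60 mm to +y of the stand's origin, 85 mm above the bench.
- long_press (a point): Where to press the long lever: on its front face, 25 mm short of its free end and 103 mm from the pivot, at mid-height (85 mm above the bench). It moves with the lever. The lever is a level bright metal blade 128 mm long from the pivot to its free end, 16 mm tall, 13 mm thick, with a round 18 mm end. Nothing is under it but the foot plate (top 15 mm up) and nothing above it.
- long_lever (a joint): Angle of the long lever, rad: 0 out at rest, grows as it is pressed in. The free stroke ends at 0.30, its firm stop (31 mm of travel at the press point; the free end is then about 25 mm short of the bar). A spring brings it back; the free stroke takes only about 1.5 N at first and 2.5 N at its end at the press point (plus rubbing of the fingers along the blade); at the stop the force rises steeply.
- long_give (a joint): Over-travel of the long lever past its firm stop, rad: 0 normally. It begins to yield at about 14 N at the press point, 18 N at 0.10 (10 mm there), and springs back; at about 0.2 the lever is on the bar. Stay below 0.10.
- long_blade: The front of the long lever, the face to press on. Origin at the pivot; -y runs along the lever to its free end, -x out of the front face (7 mm in front of the origin).
- long_back: The rear face of the long lever, on the side of the bar; not to be touched with the fingers. Same origin and axes as the front.
- short_stand: The stand with the short lever, to be left alone: fixed heavy stand, same make as the other: grey foot plate 110x120x12 mm, a black-sleeved round bar 25 mm thick and 172 mm long lying level 85 mm up. Origin on the bench under the middle of the bar; y runs along the bar towards the lever's pivot end, z up, +x is the way the lever is pressed in (the lever is on the -x side, which roughly faces the robot). 
- short_lever (a joint): Angle of the short lever (78 mm from pivot to free end, otherwise like the long one), rad: 0 out at rest.
- stain_bottle: Bystander: small round reagent bottle, 47 mm across, 92 mm tall, loose; origin under its centre.
- petri_dish: Bystander: flat clear round dish, 64 mm across, 17 mm tall, loose; origin under its centre.
- cassette: Bystander: small tissue cassette with a wax block, 29x40x13 mm, loose; origin under its centre.
- marker: Bystander: marker pen lying flat, 135 mm long, 17 mm thick, loose; origin under its centre.

How it is judged:
By the outcome, as a careful person would: the job done as asked, in the order asked, and still so for the second after the job is handed in, with the robot touching nothing.
It also fails if it takes over 40 s, if anything falls off the work surface, if the arm or the gripper's body presses on something with over 40 N, if the wrist force passes 120 N, or if a joint passes its speed limit or range.

## Robot

A 6-joint arm with a two-finger parallel gripper is mounted at the origin on a cart in front of the work surface, level with it; the furniture and walls round the work are solid. World frame = base frame: x ahead of the robot, y to its left, z up, the work surface at z = 0. Lengths are in m, angles in rad, forces in N, time in s.
With the tool pointing down it reaches from about 0.375 to 0.9 m from the base axis. Payload 3.1 kg.
Tool frame: the origin (TCP) lies midway between the tips of the shut fingers; the grasp point (between the pads) lies 19 mm behind it; z points along the fingers, y is the direction in which the jaws open and shut (so a half turn about z gives the same grasp; the last joint's range is limited). The gripper opens to 85 mm and grips with 20 to 120 N. Pads are 22 mm wide; open, the fingers measure 114 mm over their backs; the gripper's body (76 mm by 85 mm) begins 54 mm behind the grasp point. The pads swing forward as they close: fully open they stand 13 mm farther back than shut.
Start: joints at [1.141, 0.527, 1.433, -0, 1.181, -0.178], TCP at [0.155, 0.605, 0.231] pointing down, gripper open.
Joint ranges: [-3.08, 3.08], [-0.75, 2.2], [0.22, 2.44], [-1.43, 4.57], [0, 2.65], [-2.85, 2.85]. Speed limits (rad/s): [2.79, 2.79, 3.14, 3.14, 3.14, 3.14].

## Interface

Orientations are given as a unit quaternion [x, y, z, w].
In Python, from station import manip gives the robot as it stands.
- The arm moves only by the tool servo_tool, never from a script. Its argument "motion" is a list of rows, each a list of 7 numbers: the shift along the tool's x, y, z in mm, then the turn, a rotation vector about the tool's x, y, z in rad, then the opening, from -1 (shut) to 1 (fully open), so that 0 is half open. In form: [[x, y, z, rx, ry, rz, hand], ...]. A call has 1 to 12 rows; each row shifts and turns the pose as measured when the row begins, along the tool's axes as they then stand; what a row does not reach is not made up. A row lasts 1/12 s, in which the tool goes at most 41.7 mm and 7.16 degrees, less where a joint would pass 70% of its speed; a pose out of reach is approached as far as the arm can. A call with a gripper value outside its range is refused whole. The fingers move at their own pace and stop on an object; "grip_force" is the grip in N (left out, the last holds). Time passes only in rows, so rows that do not move let the fingers close. It gives the time, the measured TCP pose, the force and the opening at its end, in the units of the state.
- manip.sense(): the state, without advancing time (a new reading comes with each control period).
- manip.snapshot(name): name is "scene" or "top" or "wrist"; returns a dict with "frame" (420x560x3 uint8, red, green, blue), "mtx" (3x3 intrinsics, pixels), "world_from_camera" (4x4, takes a point from camera to world coordinates). Camera axes: x right, y up, looking along -z (the intrinsics and any distortion apply to the point x, -y, -z); pixel columns grow to the right and rows downward; lengths in m; the calibration is good to about 2 mm. A picture is of the moment at which its call begins. There is no depth.
- manip.sign_off(): hands the job in, once; it reports no verdict.
The state is a dict: "t": time; "q": joint angles; "qd": joint speeds; "tau": joint torques, N m; "tcp_pos": TCP position; "tool_rot": TCP orientation; "force": force on the tool from outside, world axes, zero at the start; "ft_torque": the same for the moment, N m; "finger_gap": opening from 0.0 (shut) to 1.0 (fully open).
Only numpy, scipy, OpenCV 4.12 (cv2) and the standard library are available. Lean on these libraries where they do the work, as an engineer would, in place of code of your own. Each camera call takes 0.05 s, during which the arm holds its last target.

## Working session

There is one attempt and no reset: what is moved stays moved. The work goes in short steps, Python scripts to look and compute and a tool call to move; the robot and the scene stay as the last step left them, time stands still between calls to the robot, and variables do not carry over. Pictures are saved under pics/ and viewed, and the job is handed in when it is done.

Besides the shell and the picture viewer there is one more tool, called after "Call:" as name(argument=value, ...), one argument or row to a line, values as JSON. servo_tool: Moves the arm, as the interface text tells. Its arguments: {"type":"object","properties":{"motion":{"type":"array"},"grip_force":{"type":"number"}},"required":["motion"]}

```bash
mkdir -p pics; python3 - <<'E'
from station import manip
import cv2,numpy as np
s=manip.sense();print({k:np.round(v,3).tolist() for k,v in s.items()})
for n in("scene","top","wrist"):
    d=manip.snapshot(n);cv2.imwrite(f"pics/{n}0.png",d["frame"][...,::-1]);np.savez(f"{n}0.npz",**d)
    print(n,np.round(d["mtx"],1).tolist(),np.round(d["world_from_camera"],3).tolist())
E
```

```text
{'t': 0.0, 'q': [1.141, 0.528, 1.434, 0.0, 1.181, -0.179], 'qd': [0.001, 0.002, 0.002, 0.0, 0.001, 0.001], 'tau': [-0.0, -44.235, -17.802, -0.0, 0.009, 0.0], 'tcp_pos': [0.155, 0.605, 0.23], 'tool_rot': [0.125, 0.992, -0.001, -0.0], 'force': [-0.027, 0.199, 0.138], 'ft_torque': [0.023, -0.077, -0.018], 'finger_gap': 1.005}
scene [[401.2, 0.0, 281.3], [0.0, 401.2, 209.8], [0.0, 0.0, 1.0]] [[-0.866, 0.405, -0.293, 0.199], [-0.499, -0.683, 0.534, 0.486], [0.016, 0.609, 0.793, 0.837], [0.0, 0.0, 0.0, 1.0]]
top [[386.5, 0.0, 278.1], [0.0, 386.5, 205.5], [0.0, 0.0, 1.0]] [[-0.025, 0.99, -0.14, 0.336], [-0.999, -0.028, -0.023, -0.031], [-0.027, 0.14, 0.99, 1.064], [0.0, 0.0, 0.0, 1.0]]
wrist [[338.4, 0.0, 287.1], [0.0, 338.4, 207.3], [0.0, 0.0, 1.0]] [[0.249, -0.919, -0.306, 0.076], [0.969, 0.236, 0.08, 0.625], [-0.002, -0.316, 0.949, 0.372], [0.0, 0.0, 0.0, 1.0]]
```

View pics/scene0.png

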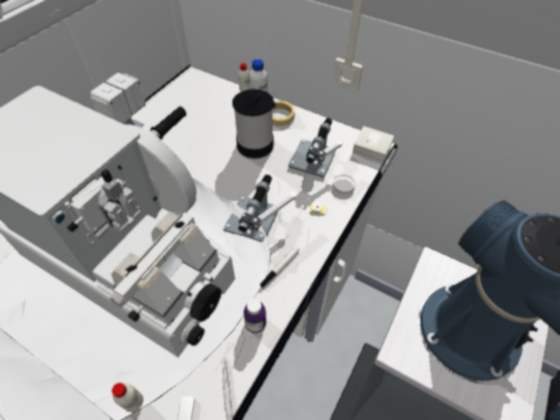

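View pics/top0.png

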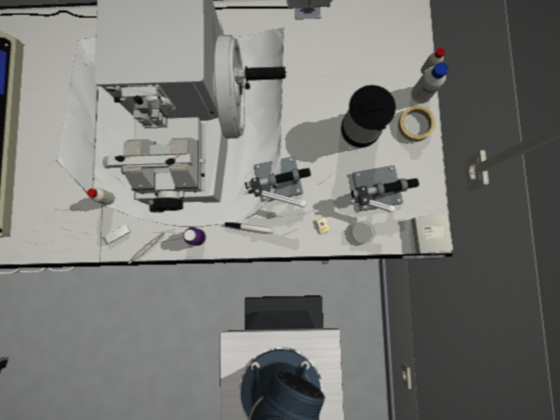

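```bash
python3 - <<'E'
import cv2
a=cv2.imread("pics/top0.png")
cv2.imwrite("pics/top0z.png",cv2.resize(a[50:250,130:400],None,fx=2.9,fy=2.9,interpolation=cv2.INTER_CUBIC))
a=cv2.imread("pics/scene0.png")
cv2.imwrite("pics/scene0z.png",cv2.resize(a[150:420,200:560],None,fx=2.2,fy=2.2,interpolation=cv2.INTER_CUBIC))
E
```

```text
(no output)
```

View pics/top0z.png

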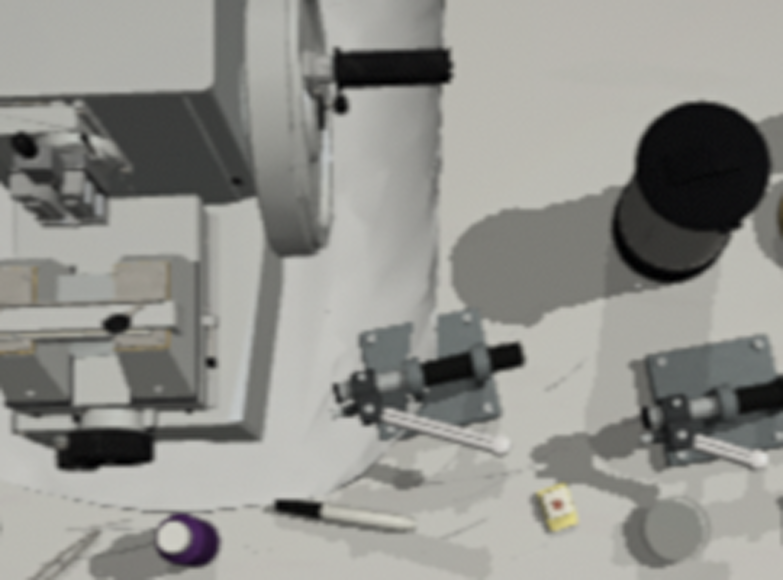

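View pics/scene0z.png

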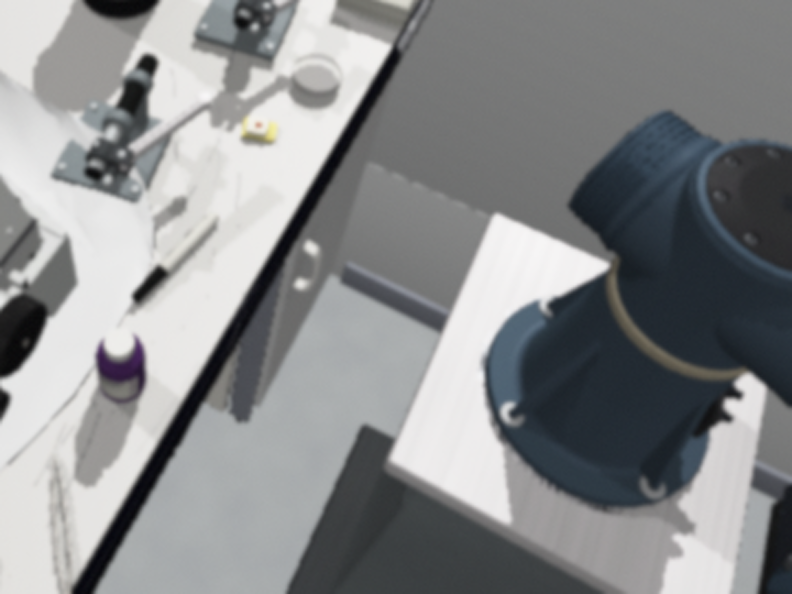

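View pics/wrist0.png

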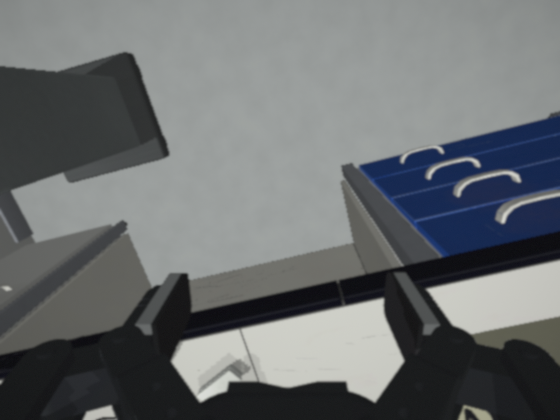

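```bash
cat > h.py <<'E'
import numpy as np,cv2
def ray(d,u,v):
    K=d["mtx"];T=d["world_from_camera"]
    p=np.linalg.inv(K)@[u,v,1.]; r=T[:3,:3]@[p[0],-p[1],-1.]
    return T[:3,3],r/np.linalg.norm(r)
def onz(d,u,v,z):
    c,r=ray(d,u,v);return c+r*(z-c[2])/r[2]
def tri(a,b):
    (c1,r1),(c2,r2)=a,b
    A=np.stack([r1,-r2],1);s=np.linalg.lstsq(A,c2-c1,rcond=None)[0]
    p,q=c1+s[0]*r1,c2+s[1]*r2
    return (p+q)/2,np.linalg.norm(p-q)
def proj(d,P):
    T=d["world_from_camera"];p=T[:3,:3].T@(np.asarray(P)-T[:3,3]);p=np.array([p[0],-p[1],-p[2]])
    q=d["mtx"]@p;return q[:2]/q[2]
def crop(d,name,u0,u1,v0,v1,f):
    cv2.imwrite(name,cv2.resize(d["frame"][v0:v1,u0:u1,::-1],None,fx=f,fy=f,interpolation=cv2.INTER_CUBIC))
E
python3 - <<'E'
from h import *
d=np.load("top0.npz");s=np.load("scene0.npz")
crop(d,"pics/topL.png",235,325,150,220,8)
crop(s,"pics/scnL.png",220,340,165,245,6)
for u,v in[(304,203.5),(258,191),(309,172),(249,188)]: print(onz(d,u,v,.09).round(4))
E
```

```text
[ 0.4779 -0.0739  0.09  ]
[0.5137 0.0427 0.09  ]
[ 0.5594 -0.0896  0.09  ]
[0.5222 0.0657 0.09  ]
```

View pics/topL.png

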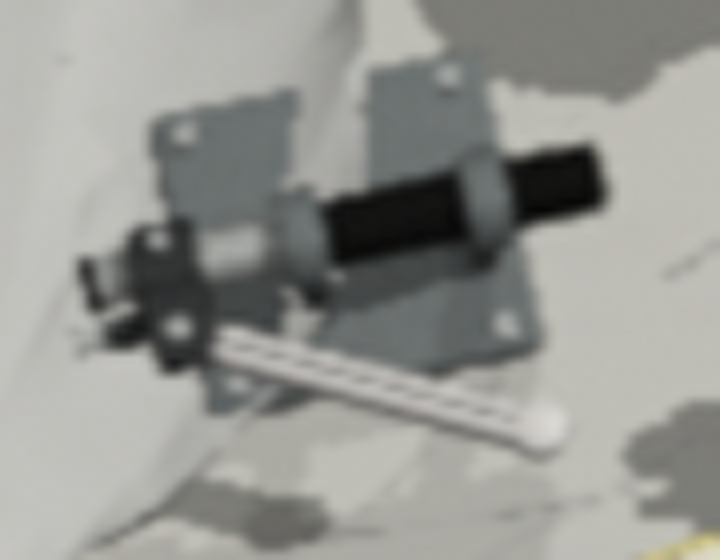

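View pics/scnL.png

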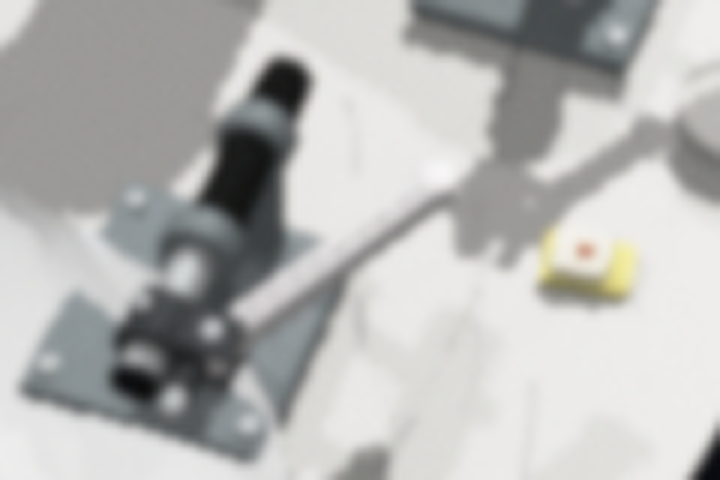

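```bash
python3 - <<'E'
from h import *
d=np.load("top0.npz");s=np.load("scene0.npz")
T=lambda x,y:ray(d,235+(x+.5)/8-.5,150+(y+.5)/8-.5)
S=lambda x,y:ray(s,220+(x+.5)/6-.5,165+(y+.5)/6-.5)
for n,a,b in[("pivot",(178,328),(212,330)),("tip",(545,425),(440,172)),("barend",(590,178),(285,85))]:
    P,e=tri(T(*a),S(*b));print(n,P.round(4),round(e,4))
p=onz(d,235+178.5/8-.5,150+328.5/8-.5,.095);t=onz(d,235+545.5/8-.5,150+425.5/8-.5,.092);b=onz(d,235+590/8,150+178/8,.09)
print(p,t,np.linalg.norm((t-p)[:2]),np.degrees(np.arctan2(*(t-p)[[1,0]])))
for n,u,v,z in[("marker0",225,224,.01),("marker1",272,232,.01),("cass",322,226,.01),("bottle",194,237,.09),("dish",360,233,.01),("shortpiv",364.6,200.5,.095),("shorttip",392,209,.09)]: print(n,onz(d,u,v,z).round(3))
E
```

```text
pivot [0.5118 0.0445 0.0978] 0.0036
tip [ 0.4773 -0.0712  0.0934] 0.0047
barend [ 0.5603 -0.0889  0.0813] 0.0034
[0.51399929 0.04529915 0.095     ] [ 0.47979631 -0.07060194  0.092     ] 0.12084248869654046 -106.44158884926607
marker0 [0.439 0.141 0.01 ]
marker1 [0.413 0.012 0.01 ]
cass [ 0.426 -0.124  0.01 ]
bottle [0.4   0.207 0.09 ]
dish [ 0.404 -0.226  0.01 ]
shortpiv [ 0.48  -0.227  0.095]
shorttip [ 0.457 -0.295  0.09 ]
```

Call:
servo_tool(
  motion=[
    [-21, -22.5, 0, 0, 0, 0, -1],
    [-21, -22.5, 0, 0, 0, 0, -1],
    [-21, -22.5, 0, 0, 0, 0, -1],
    [-21, -22.5, 0, 0, 0, 0, -1],
    [-21, -22.5, 0, 0, 0, 0, -1],
    [-21, -22.5, 0, 0, 0, 0, -1],
    [-21, -22.5, 0, 0, 0, 0, -1],
    [-21, -22.5, 0, 0, 0, 0, -1],
    [-21, -22.5, 0, 0, 0, 0, -1],
    [-21, -22.5, 0, 0, 0, 0, -1],
    [-21, -22.5, 0, 0, 0, 0, -1],
    [-21, -22.5, 0, 0, 0, 0, -1],
  ],
)

```text
t: 1.15
tcp_pos: [0.3352, 0.2724, 0.2271]
tool_rot: [0.119, 0.993, -0.0, -0.001]
force: [0.1, 0.7, -0.0]
finger_gap: -0.002
```

Call:
servo_tool(
  motion=[
    [-14.5, -28, 2, 0, 0, 0, -1],
    [-14.5, -28, 2, 0, 0, 0, -1],
    [-14.5, -28, 2, 0, 0, 0, -1],
    [-14.5, -28, 2, 0, 0, 0, -1],
    [-14.5, -28, 2, 0, 0, 0, -1],
    [-14.5, -28, 2, 0, 0, 0, -1],
    [-14.5, -28, 2, 0, 0, 0, -1],
    [-14.5, -28, 2, 0, 0, 0, -1],
    [-14.5, -28, 2, 0, 0, 0, -1],
    [-14.5, -28, 2, 0, 0, 0, -1],
    [0, 0, 0, 0, 0, 0, -1],
  ],
)

```text
t: 2.07
tcp_pos: [0.4166, -0.0539, 0.207]
tool_rot: [0.121, 0.993, -0.0, 0.003]
force: [-0.0, -1.1, 0.5]
finger_gap: -0.003
```

```bash
python3 - <<'E'
from station import manip
from h import *
d=manip.snapshot("wrist");cv2.imwrite("pics/w1.png",d["frame"][...,::-1]);np.savez("w1.npz",**d)
s=manip.sense();print({k:np.round(v,3).tolist() for k,v in s.items()})
E
```

```text
{'t': 2.117, 'q': [-0.394, 0.29, 1.957, 0.003, 0.891, -1.723], 'qd': [0.063, -0.018, 0.05, 0.023, 0.03, 0.028], 'tau': [-0.824, -27.747, -13.57, -0.079, -0.134, -0.114], 'tcp_pos': [0.415, -0.052, 0.207], 'tool_rot': [0.121, 0.993, 0.001, 0.002], 'force': [-1.358, -0.518, 0.118], 'ft_torque': [0.059, 0.008, -0.026], 'finger_gap': -0.001}
```

View pics/w1.png

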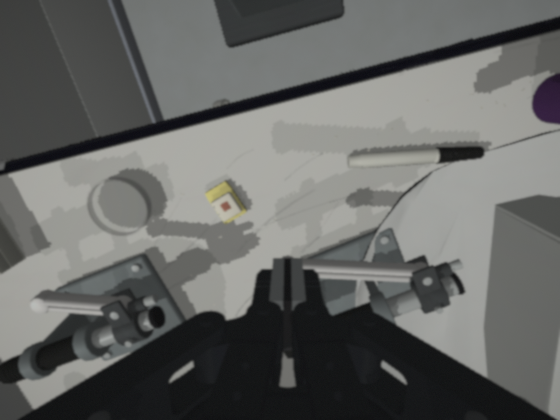

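```bash
python3 - <<'E'
from h import *
d=np.load("w1.npz")
crop(d,"pics/w1z.png",270,470,235,335,4)
for P in[(.513,.045,.097),(.478,-.071,.092),(.477,-.052,.085)]: print(proj(d,P).round(1))
print(onz(d,427.5,281.5,.097).round(4))
E
```

```text
[428.3 282.1]
[285.4 272.9]
[306.4 263.2]
[0.5122 0.0444 0.097 ]
```

View pics/w1z.png

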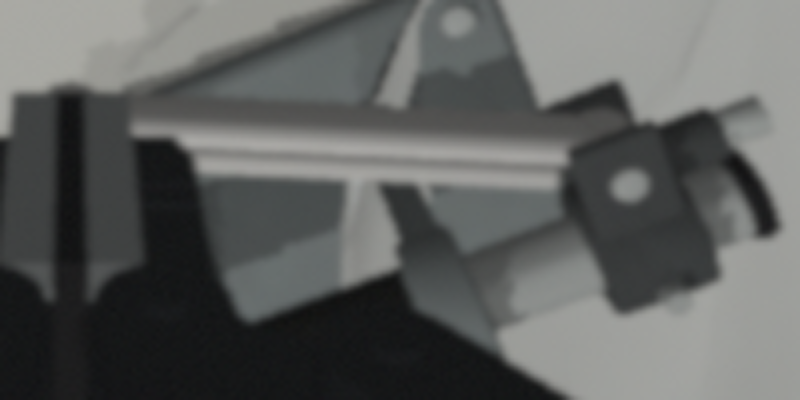

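Call:
servo_tool(
  motion=[
    [0, 3, 20, 0, 0, 0.01, -1],
    [0, 3, 20, 0, 0, 0.01, -1],
    [0, 3, 20, 0, 0, 0.01, -1],
    [0, 3, 20, 0, 0, 0.01, -1],
    [0, 2, 20, 0, 0, 0, -1],
    [0, 2, 20, 0, 0, 0, -1],
    [0, 0, 12, 0, 0, 0, -1],
    [0, 0, 0, 0, 0, 0, -1],
    [0, 0, 0, 0, 0, 0, -1],
  ],
)

```text
t: 2.87
tcp_pos: [0.4175, -0.0282, 0.0713]
tool_rot: [0.141, 0.99, 0.002, 0.001]
force: [0.9, 0.3, -0.1]
finger_gap: -0.006
```

```bash
cat > st.py <<'E'
from station import manip
import numpy as np
from scipy.spatial.transform import Rotation as R
import sys
s=manip.sense();r=R.from_quat(s["tool_rot"]).as_matrix();p=np.array(s["tcp_pos"])
print(round(s["t"],2),"tcp",p.round(4),"F",np.round(s["force"],2),"M",np.round(s["ft_torque"],2),"yaw",np.degrees(np.arctan2(r[1,0],r[0,0])).round(2),"z",r[:,2].round(3))
print("F tool",(r.T@s["force"]).round(2))
if len(sys.argv)>1:
    t=np.array([float(v) for v in sys.argv[1:4]]);print("delta tool mm",(r.T@(t-p)*1e3).round(1))
E
python3 st.py .4661 -.049 .072
```

```text
2.87 tcp [ 0.4175 -0.0282  0.0713] F [ 0.9   0.31 -0.12] M [ 0.01 -0.01  0.01] yaw 163.84 z [ 0.003  0.003 -1.   ]
F tool [-0.78  0.55  0.12]
delta tool mm [-52.5  -6.5  -0.6]
```

Call:
servo_tool(
  motion=[
    [-10, -3, 0, 0, 0, 0, -1],
    [-10, -3, 0, 0, 0, 0, -1],
    [-10, -1, 0, 0, 0, 0, -1],
    [-8, 0, 0, 0, 0, 0, -1],
    [0, 0, 0, 0, 0, 0, -1],
    [0, 0, 0, 0, 0, 0, -1],
    [0, 0, 0, 0, 0, 0, -1],
  ],
)

```text
t: 3.45
tcp_pos: [0.4596, -0.0477, 0.0765]
tool_rot: [0.14, 0.99, 0.001, 0.007]
force: [0.4, 0.5, -0.2]
finger_gap: 0.004
```

```bash
python3 st.py .4661 -.049 .072; python3 - <<'E'
from station import manip
from h import *
for n in("top","wrist"):
    d=manip.snapshot(n);np.savez(n+"2.npz",**d)
    if n=="top":crop(d,"pics/top2.png",225,335,150,230,7)
    else: cv2.imwrite("pics/w2.png",d["frame"][...,::-1])
E
python3 st.py
```

```text
3.45 tcp [ 0.4596 -0.0477  0.0765] F [ 0.42  0.55 -0.24] M [-0.01 -0.01 -0.01] yaw 163.93 z [ 0.013 -0.001 -1.   ]
F tool [-0.25  0.64  0.25]
delta tool mm [-6.6  0.5  4.6]
3.55 tcp [ 0.4588 -0.0473  0.0763] F [ 0.58  0.1  -1.25] M [ 0.02  0.04 -0.  ] yaw 163.93 z [ 0.012 -0.    -1.   ]
F tool [-0.52  0.25  1.25]
```

View pics/w2.png

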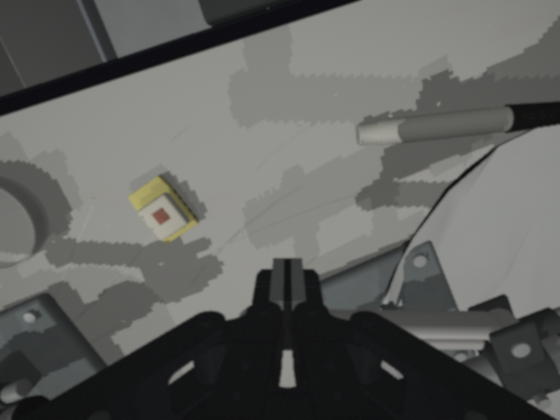

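View pics/top2.png

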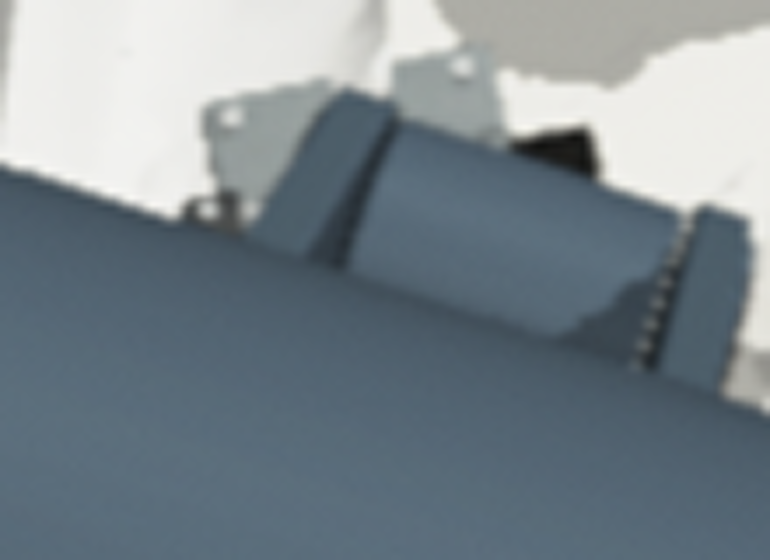

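Call:
servo_tool(
  motion=[
    [-2, 0, 2, 0, 0, 0, -1],
    [-2, 0, 2, 0, 0, 0, -1],
    [-2, 0, 1, 0, 0, 0, -1],
    [-2, 0, 0, 0, 0, 0, -1],
    [0, 0, 0, 0, 0, 0, -1],
  ],
)

```text
t: 3.97
tcp_pos: [0.465, -0.0489, 0.0705]
tool_rot: [0.14, 0.99, 0.001, 0.004]
force: [-0.4, 0.3, -0.1]
finger_gap: 0.0
```

```bash
python3 st.py .4661 -.049 .072
```

```text
3.97 tcp [ 0.465  -0.0489  0.0705] F [-0.43  0.28 -0.07] M [-0.02  0.03  0.01] yaw 163.94 z [ 0.009  0.001 -1.   ]
F tool [0.49 0.15 0.07]
delta tool mm [-1.1  0.2 -1.5]
```

Call:
servo_tool(
  motion=[
    [-3, -0.5, 0, 0, 0, -0.03, -1],
    [-3, -0.5, 0, 0, 0, -0.03, -1],
    [-3, -0.5, 0, 0, 0, -0.03, -1],
    [-3, -0.5, 0, 0, 0, -0.03, -1],
    [0, 0, 0, 0, 0, 0, -1],
  ],
)

```text
t: 4.38
tcp_pos: [0.4715, -0.0521, 0.0694]
tool_rot: [0.077, 0.997, 0.002, -0.002]
force: [-1.3, -0.6, 1.1]
finger_gap: -0.002
```

```bash
cat >> st.py <<'E'
# expected lever angle from face centre
piv=np.array([.5125,.0447]); x=-r[:2,0]; f=p[:2]+.011*x; c=f+.007*x-piv
print("lever est rad",round(np.arctan2(c[1],c[0])+np.radians(106.4),3),"radius",np.linalg.norm(c).round(4),"tool turn",round(np.arctan2(r[1,0],r[0,0])%(2*np.pi)-np.radians(163.6),3))
E
python3 st.py
```

```text
4.38 tcp [ 0.4715 -0.0521  0.0694] F [-1.34 -0.6   1.08] M [ 0.01  0.19 -0.05] yaw 171.19 z [-0.003  0.005 -1.   ]
F tool [ 1.24 -0.8  -1.08]
lever est rad 0.057 radius 0.1023 tool turn 0.132
```

Call:
servo_tool(
  motion=[
    [-4, -0.5, 0, 0, 0, -0.01, -1],
    [-4, -0.5, 0, 0, 0, -0.02, -1],
    [-4, -0.5, 0, 0, 0, -0.02, -1],
    [-3, -0.5, 0, 0, 0, -0.02, -1],
    [0, 0, 0, 0, 0, 0, -1],
  ],
)

```text
t: 4.8
tcp_pos: [0.4844, -0.0555, 0.0688]
tool_rot: [0.039, 0.999, 0.003, -0.005]
force: [-2.2, -0.8, 1.8]
finger_gap: 0.002
```

```bash
python3 st.py
```

```text
4.8 tcp [ 0.4844 -0.0555  0.0688] F [-2.24 -0.8   1.75] M [-0.    0.28  0.01] yaw 175.52 z [-0.01   0.006 -1.   ]
F tool [ 2.19 -0.97 -1.74]
lever est rad 0.186 radius 0.1021 tool turn 0.208
```

Call:
servo_tool(
  motion=[
    [-3, -0.3, 0, 0, 0, -0.02, -1],
    [-3, -0.3, 0, 0, 0, -0.02, -1],
    [-2, -0.3, 0, 0, 0, -0.02, -1],
    [0, 0, 0, 0, 0, 0, -1],
  ],
)

```text
t: 5.13
tcp_pos: [0.4925, -0.0571, 0.0686]
tool_rot: [0.006, 1.0, 0.003, -0.006]
force: [-2.2, -0.4, 0.8]
finger_gap: 0.002
```

```bash
python3 st.py
```

```text
5.13 tcp [ 0.4925 -0.0571  0.0686] F [-2.17 -0.38  0.79] M [-0.07  0.29  0.1 ] yaw 179.34 z [-0.011  0.007 -1.   ]
F tool [ 2.18 -0.4  -0.77]
lever est rad 0.267 radius 0.102 tool turn 0.275
```

Call:
servo_tool(
  motion=[
    [-1.5, 0, 0, 0, 0, -0.02, -1],
    [-1.5, 0, 0, 0, 0, 0, -1],
    [0, 0, 0, 0, 0, 0, -1],
  ],
)

```text
t: 5.38
tcp_pos: [0.4949, -0.0572, 0.0684]
tool_rot: [-0.006, 1.0, 0.003, -0.007]
force: [-2.6, -0.8, 2.5]
finger_gap: -0.0
```

```bash
python3 st.py
```

```text
5.38 tcp [ 0.4949 -0.0572  0.0684] F [-2.59 -0.81  2.5 ] M [-0.18  0.38 -0.01] yaw -179.34 z [-0.013  0.006 -1.   ]
F tool [ 2.64 -0.76 -2.47]
lever est rad 0.29 radius 0.1017 tool turn 0.298
```

Near the stop; creeping with force checks.

Call:
servo_tool(
  motion=[
    [-1, 0, 0, 0, 0, 0, -1],
    [-0.5, 0, 0, 0, 0, 0, -1],
  ],
)

```text
t: 5.55
tcp_pos: [0.495, -0.0572, 0.0682]
tool_rot: [-0.006, 1.0, 0.003, -0.008]
force: [-3.0, -1.9, 1.9]
finger_gap: -0.004
```

```bash
python3 st.py
```

```text
5.55 tcp [ 0.495  -0.0572  0.0682] F [-3.02 -1.86  1.95] M [-0.3   0.54  0.02] yaw -179.3 z [-0.017  0.007 -1.   ]
F tool [ 3.07 -1.82 -1.91]
lever est rad 0.291 radius 0.1017 tool turn 0.298
```

Call:
servo_tool(
  motion=[
    [-1.5, 0, 0, 0, 0, 0, -1],
    [-1.5, 0, 0, 0, 0, 0, -1],
  ],
)

```text
t: 5.72
tcp_pos: [0.4951, -0.0572, 0.0679]
tool_rot: [-0.007, 1.0, 0.004, -0.012]
force: [-5.6, -3.2, 2.3]
finger_gap: -0.004
```

```bash
python3 st.py
```

```text
5.72 tcp [ 0.4951 -0.0572  0.0679] F [-5.63 -3.17  2.31] M [-0.59  0.94 -0.04] yaw -179.24 z [-0.023  0.007 -1.   ]
F tool [ 5.72 -3.08 -2.2 ]
lever est rad 0.292 radius 0.1016 tool turn 0.299
```

Call:
servo_tool(
  motion=[
    [-2.5, -0.3, 0, 0, 0, 0, -1],
    [-2.5, -0.3, 0, 0, 0, 0, -1],
  ],
)

```text
t: 5.88
tcp_pos: [0.495, -0.0572, 0.0674]
tool_rot: [-0.007, 1.0, 0.004, -0.017]
force: [-7.9, -3.5, 4.9]
finger_gap: -0.001
```

```bash
python3 st.py
```

```text
5.88 tcp [ 0.495  -0.0572  0.0674] F [-7.93 -3.52  4.92] M [-0.46  1.13  0.01] yaw -179.16 z [-0.035  0.009 -0.999]
F tool [ 8.15 -3.36 -4.68]
lever est rad 0.291 radius 0.1016 tool turn 0.301
```

Call:
servo_tool(
  motion=[
    [-2.7, -0.3, -0.3, 0, -0.005, 0, -1],
    [-2.7, -0.3, -0.3, 0, -0.005, 0, -1],
    [-2.7, -0.3, -0.3, 0, -0.005, 0, -1],
  ],
)

```text
t: 6.13
tcp_pos: [0.4949, -0.0571, 0.0674]
tool_rot: [-0.008, 1.0, 0.006, -0.019]
force: [-7.6, -3.1, 4.4]
finger_gap: -0.002
```

```bash
python3 st.py
```

```text
6.13 tcp [ 0.4949 -0.0571  0.0674] F [-7.6  -3.07  4.44] M [-0.53  1.17 -0.  ] yaw -179.02 z [-0.038  0.011 -0.999]
F tool [ 7.81 -2.89 -4.19]
lever est rad 0.29 radius 0.1015 tool turn 0.303
```

Call:
servo_tool(
  motion=[
    [-3.3, -0.3, -0.4, 0, -0.008, 0, -1],
    [-3.3, -0.3, -0.4, 0, -0.008, 0, -1],
    [-3.3, -0.3, -0.4, 0, -0.008, 0, -1],
    [-3.3, -0.3, -0.4, 0, -0.008, 0, -1],
  ],
)

```text
t: 6.47
tcp_pos: [0.4951, -0.0571, 0.0676]
tool_rot: [-0.01, 1.0, 0.008, -0.017]
force: [-9.1, -4.7, 4.8]
finger_gap: -0.004
```

```bash
python3 st.py
```

```text
6.47 tcp [ 0.4951 -0.0571  0.0676] F [-9.14 -4.74  4.81] M [-0.64  1.29 -0.01] yaw -178.79 z [-0.034  0.016 -0.999]
F tool [ 9.39 -4.47 -4.57]
lever est rad 0.292 radius 0.1014 tool turn 0.307
```

Call:
servo_tool(
  motion=[
    [-3.4, -0.5, -0.6, 0, -0.008, 0, -1],
    [-3.4, -0.5, -0.6, 0, -0.008, 0, -1],
    [-3.4, -0.5, -0.6, 0, -0.008, 0, -1],
    [-3.4, -0.5, -0.6, 0, -0.008, 0, -1],
    [-3.4, -0.5, -0.6, 0, -0.008, 0, -1],
    [-3.4, -0.5, -0.6, 0, -0.008, 0, -1],
  ],
)

```text
t: 6.97
tcp_pos: [0.4952, -0.0569, 0.0681]
tool_rot: [-0.013, 1.0, 0.013, -0.014]
force: [-8.9, -3.0, 2.3]
finger_gap: 0.002
```

```bash
python3 st.py
```

```text
6.97 tcp [ 0.4952 -0.0569  0.0681] F [-8.95 -2.98  2.28] M [-0.55  1.2  -0.06] yaw -178.53 z [-0.029  0.025 -0.999]
F tool [ 9.08 -2.69 -2.1 ]
lever est rad 0.293 radius 0.1012 tool turn 0.312
```

Call:
servo_tool(
  motion=[
    [-3.6, -0.4, -0.4, 0, -0.007, 0.004, -1],
    [-3.6, -0.4, -0.4, 0, -0.007, 0.004, -1],
    [-3.6, -0.4, -0.4, 0, -0.007, 0.004, -1],
    [-3.6, -0.4, -0.4, 0, -0.007, 0.004, -1],
    [-3.6, -0.4, -0.4, 0, -0.007, 0.004, -1],
    [-3.6, -0.4, -0.4, 0, -0.007, 0.004, -1],
  ],
)

```text
t: 7.47
tcp_pos: [0.4951, -0.0565, 0.0673]
tool_rot: [-0.003, 1.0, 0.017, -0.016]
force: [-10.0, -4.1, 4.3]
finger_gap: -0.002
```

```bash
python3 st.py
```

```text
7.47 tcp [ 0.4951 -0.0565  0.0673] F [-10.02  -4.1    4.31] M [-0.58  1.37  0.03] yaw -179.61 z [-0.033  0.033 -0.999]
F tool [10.19 -3.9  -4.11]
lever est rad 0.293 radius 0.1011 tool turn 0.293
```

Call:
servo_tool(
  motion=[
    [-3.6, -0.4, -0.4, 0.005, -0.007, -0.002, -1],
    [-3.6, -0.4, -0.4, 0.005, -0.007, -0.002, -1],
    [-3.6, -0.4, -0.4, 0.005, -0.007, -0.002, -1],
    [-3.6, -0.4, -0.4, 0.005, -0.007, -0.002, -1],
    [-3.6, -0.4, -0.4, 0.005, -0.007, -0.002, -1],
    [-3.6, -0.4, -0.4, 0.005, -0.007, -0.002, -1],
  ],
)

```text
t: 7.97
tcp_pos: [0.4951, -0.0571, 0.0672]
tool_rot: [-0.012, 1.0, 0.005, -0.018]
force: [-9.7, -5.4, 5.1]
finger_gap: 0.001
```

```bash
python3 st.py; python3 - <<'E'
from station import manip
from h import *
d=manip.snapshot("wrist");cv2.imwrite("pics/w3.png",d["frame"][...,::-1])
E
```

```text
7.97 tcp [ 0.4951 -0.0571  0.0672] F [-9.69 -5.35  5.07] M [-0.68  1.41 -0.03] yaw -178.57 z [-0.037  0.009 -0.999]
F tool [10.   -5.06 -4.76]
lever est rad 0.292 radius 0.1014 tool turn 0.311
```

View pics/w3.png

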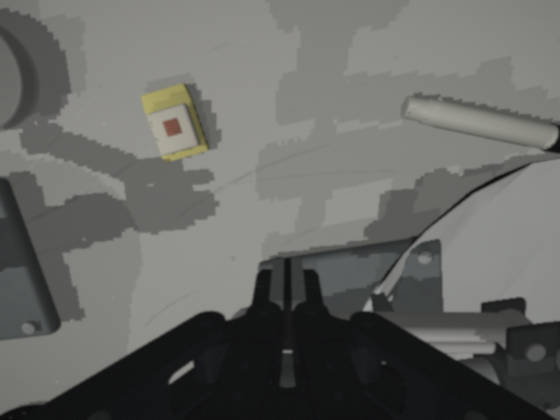

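Call:
servo_tool(
  motion=[
    [2, 0.3, 0, 0, 0, 0.01, -1],
    [3, 0.5, 0, 0, 0, 0.03, -1],
    [4, 0.5, 0, 0, 0, 0.03, -1],
    [4, 0.5, 0, 0, 0, 0.03, -1],
    [4, 0.5, 0, 0, 0, 0.03, -1],
    [4, 0.5, 0, 0, 0, 0.03, -1],
    [4, 0.5, 0, 0, 0, 0.03, -1],
    [4, 0.5, 0, 0, 0, 0.03, -1],
    [4, 0.5, 0, 0, 0, 0.03, -1],
    [5, 0.5, 0, 0, 0, 0.02, -1],
    [6, 0.5, 0, 0, 0, 0, -1],
  ],
)

```text
t: 8.93
tcp_pos: [0.4578, -0.0444, 0.0685]
tool_rot: [0.132, 0.991, 0.004, -0.011]
force: [0.6, 0.0, -0.4]
finger_gap: 0.0
```

```bash
python3 st.py .42 -.035 .075
```

```text
8.93 tcp [ 0.4578 -0.0444  0.0685] F [ 0.56  0.02 -0.37] M [ 0.03 -0.04 -0.  ] yaw 164.81 z [-0.021  0.01  -1.   ]
F tool [-0.54  0.17  0.36]
delta tool mm [39.1 -0.8 -5.7]
lever est rad -0.093 radius 0.101 tool turn 0.021
```

Clear of the lever. Back off, rise, and move away enough for the top camera to see it.

Call:
servo_tool(
  motion=[
    [10, 0, 0, 0, 0, 0, -1],
    [10, 0, 0, 0, 0, 0, -1],
    [10, 0, 0, 0, 0, 0, -1],
    [10, 0, 0, 0, 0, 0, -1],
    [0, 0, -25, 0, 0, 0, -1],
    [0, 0, -30, 0, 0, 0, -1],
    [0, 0, -30, 0, 0, 0, -1],
    [0, 0, -30, 0, 0, 0, -1],
    [0, 0, -30, 0, 0, 0, -1],
    [0, 0, -10, 0, 0, 0, -1],
  ],
)

```text
t: 9.77
tcp_pos: [0.4125, -0.0316, 0.2273]
tool_rot: [0.131, 0.991, 0.005, -0.015]
force: [1.4, -0.9, -0.7]
finger_gap: 0.001
```

Call:
servo_tool(
  motion=[
    [8, 28, 0, 0, 0, 0, -1],
    [10, 28, 0, 0, 0, 0, -1],
    [12, 28, 0, 0, 0, 0, -1],
    [14, 28, 0, 0, 0, 0, -1],
    [14, 28, 0, 0, 0, 0, -1],
    [14, 28, 0, 0, 0, 0, -1],
    [14, 28, 0, 0, 0, 0, -1],
    [14, 28, 0, 0, 0, 0, -1],
    [14, 28, 0, 0, 0, 0, -1],
    [14, 28, 0, 0, 0, 0, -1],
    [0, 0, 0, 0, 0, 0, -1],
    [0, 0, 0, 0, 0, 0, -1],
  ],
)

```text
t: 10.77
tcp_pos: [0.357, 0.283, 0.2354]
tool_rot: [0.132, 0.991, 0.006, -0.003]
force: [0.3, -0.2, -1.2]
finger_gap: -0.002
```

```bash
python3 st.py; python3 - <<'E'
from station import manip
from h import *
d=manip.snapshot("top");s=manip.snapshot("scene")
cv2.imwrite("pics/top4.png",d["frame"][...,::-1]);cv2.imwrite("pics/scn4.png",s["frame"][...,::-1])
crop(d,"pics/top4z.png",130,400,150,262,2.9)
for a,n in((d,"top0.npz"),(s,"scene0.npz")):
    df=np.abs(a["frame"].astype(int)-np.load(n)["frame"]).max(2)
    cv2.imwrite("pics/diff_"+n[:3]+".png",np.clip(df*3,0,255).astype(np.uint8))
E
```

```text
10.77 tcp [0.357  0.283  0.2354] F [ 0.27 -0.21 -1.22] M [-0.02  0.01  0.01] yaw 164.82 z [-0.005  0.014 -1.   ]
F tool [-0.32 -0.15  1.22]
lever est rad 3.962 radius 0.2713 tool turn 0.021
```

View pics/top4.png

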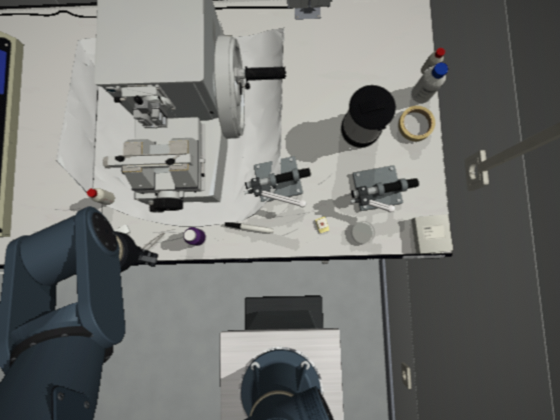

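View pics/diff_top.png

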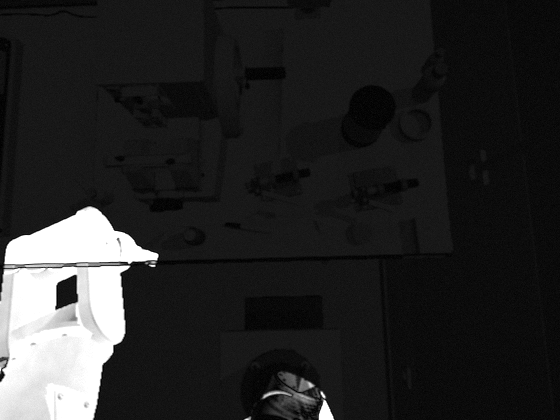

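View pics/scn4.png

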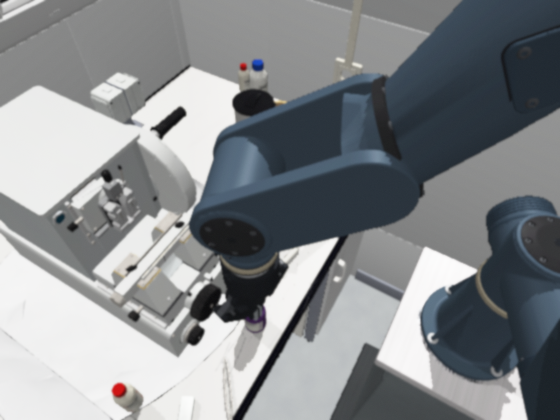

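The top-view difference image shows only the arm (left, around (80,300)) and an exposure shift. The long lever's tip is at its original (303,203), and the short lever, bottle, dish, cassette and marker have not moved.

```bash
python3 -c "
from station import manip
s=manip.sense();print(s['t'],max(abs(v) for v in s['qd']));print(manip.sign_off())"
```

```text
10.8667 0.031172346686915146
the job is handed in; nothing more can be done
None
```

I pressed the long lever in from the front with the closed fingers, to its firm stop and no further. I held it there, let it come back out fully, and handed the job in at about 10.9 s.

- **At the stop:** The fingers stopped moving at an estimated lever angle of 0.29 rad (0.30 expected). The force then rose from about 2.5 N to 8–10 N along the push with no further movement. I held it at that level for about 2 s, so it stayed below the 14 N where the over-travel begins.
- **Side forces:** Rubbing and a slight tool tilt (about 2°) added up to about 5 N sideways and 5 N vertically during the hold.
- **After release:** The force on the tool fell to the sensor's noise level. The top view showed the lever back in its starting place and everything else on the bench unmoved. The arm stood well clear of the levers.
- **Limits of the checks:** In the last scene view the arm hid the levers, so the check that the lever came back rests on the top camera. The finger motion showed no over-travel; I have no direct reading of the lever itself.

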